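Hold the reference cell in the light gate

TASK

Twist the captive cap of the green steel cup anticlockwise (seen from above) by its thumb bar all the way to its stop, so that the mouth is clear, then take the glass reference cell out of the cup, gripping it by its two frosted faces only and never touching the two clear faces with the fingers. Hold the cell upright and still in the middle of the light gate, centred on the line between the two lenses and with its clear faces square to the lenses, touching nothing but the fingers; finish while still holding it there. Leave the measuring tools in the drawer where they lie.

Things in the scene. Friction and masses are not known exactly. Their poses are not given: they have to be found in the camera images.
- cup: Fixed green-enamelled steel cup standing on the pale drawer floor (floor top at height 6 mm): round, 96 mm outside, 90 mm inside, rim 60 mm above its underside, inner floor 5 mm above it. Origin: centre of the underside; z up; x points from the cup's axis to the captive cap's screw post (a 16 mm post standing 68 mm from the cup's axis). Cup and post cannot be moved.
- pivot (a point): Point on the cap's screw axis, at the height of the top face of the steel cap (66 mm above the cup's underside); it does not turn with the cap. The thumb bar rises from here: a steel bar 36 mm long, 10 mm thick, standing 20 mm proud (from 66 to 86 mm above the cup's underside), centred on the screw axis. Its length points at the centre of the cap's disc: it lies along the cup's x axis when the joint reads 0 and turns with the joint.
- cap (a joint): Angle (rad) of the captive cap about the vertical axis through point pivot, growing anticlockwise seen from above. The cap is a flat steel disc of 100 mm diameter and 5 mm thick, joined by an arm to the thumb bar; its disc's centre is 68 mm from the screw axis. 0: disc centred over the mouth, 1.5: its stop, the mouth clear. It starts at 0 to 0.15. It does not rise; it turns with a friction of about 0.05 N m and stays where it is left.
- cell: Loose solid glass reference cell (about 50 g, varies), an upright rectangular block standing on the inner floor near the middle of the cup, with about 5 mm from its top up to the rim. 25 mm along its x, 16 mm along its y, 50 mm tall. Origin: centre of its underside; z up. The two broad faces (24 mm wide, facing +y and -y) are frosted white: grip here, 16 mm apart. The two narrow faces (facing +x and -x) are clear glass, and the light is to pass through them along x.
- cell_mid (a point): Middle of the cell, 25 mm above its underside; axes as the cell's.
- clear_a: The clear glass window on the cell's +x face, 10 mm wide, 48 mm tall; its origin and axes are those of the cell (not the window itself). Not to be touched by the fingers.
- clear_b: The same window on the cell's -x face; origin and axes as the cell's. Not to be touched by the fingers.
- gate: Fixed light gate on the drawer floor: dark steel base plate 150 x 56 x 12 mm with two aluminium towers, each 28 mm long and 40 mm wide, their tops 101 mm above the base's underside, facing each other across an open gap of 84 mm (lenses stand out up to 3 mm into it). Origin: centre of the base's underside; z up; x runs from tower to tower along the light path. Open above and to both sides (+y and -y).
- beam (a point): The middle of the light path, midway between the lenses and 75 mm above the gate's underside; axes as the gate's: x along the light, z up.
- micrometer: Bystander: groove micrometer lying flat, 120 mm long along its x, 16 mm thick; origin at the centre of its underside.
- feeler: Bystander: chrome feeler gauge pack lying flat, 90 x 22 x 12 mm, long along its x; origin at the centre of its underside.
- scriber: Bystander: bronze-handled scriber lying flat, 150 mm long along its x, 9 mm thick; origin at the centre of its underside.
- calipers: Bystander: blued spring-joint outside calipers lying flat, about 140 x 72 x 8 mm, long along its x; origin at the centre of its underside.

How it is judged:
By the outcome, as a careful person would: the job done as asked, in the order asked, and still so for the second after the job is handed in, while the arm keeps its last pose, push and grip.
It also fails if it takes over 58 s, if anything falls off the work surface, if the arm or the gripper's body presses on something with over 40 N, if the wrist force passes 120 N, or if a joint passes its speed limit or range.

ROBOT

A 6-joint arm with a two-finger parallel gripper is mounted at the origin on the work surface. World frame = base frame: x ahead of the robot, y to its left, z up, the work surface at z = 0. Lengths are in m, angles in degrees, forces in N, time in s.
With the tool pointing down it reaches from about 0.325 to 0.85 m from the base axis. Payload 15.5 kg.
Tool frame: the origin (TCP) lies at the very end of the fingers, on their centre line; the grasp point (between the pads) lies arm.grip_depth behind it (arm.grip_depth is the distance from the TCP to the grasp point, in m); z points along the fingers, y is the line along which they close (so a half turn about z gives the same grasp; the last joint's range is limited). The gripper opens to 91 mm and grips with 3 to 60 N. Pads are 32 mm wide; open, the fingers measure 118 mm over their backs; the gripper's body (76 mm by 178 mm) begins 60 mm behind the grasp point.
Start: joints at [-82.592, 28.281, 77.091, -0, 74.628, -5.472], TCP at [0.139, -0.609, 0.214] pointing down, gripper open.
Joint ranges: [-166.48, 166.48], [-47.26, 123.95], [12.59, 153.08], [-70.14, 250.14], [6.76, 159.57], [-176.63, 176.63]. Speed limits (degrees/s): [108.29, 108.29, 147.25, 172.46, 172.46, 172.46].

INTERFACE

Orientations are given as a 3x3 rotation matrix whose columns are the frame's x, y, z axes.
In Python, from rig import arm gives the robot as it stands. Calls block until the motion is done:
- arm.move_to(position, orientation): joint-space move of the TCP to a pose.
- arm.move_l(position, orientation=None, feed=0.15): straight line of the TCP; orientation=None keeps the orientation; feed is the mean speed in m/s.
- arm.move_joints(angles): joint-space move.
- arm.grip(opening): finger opening in m; the grip force is fixed at half the most; returns when the fingers have stopped.
- arm.sleep(seconds).
- arm.solve_ik(position, orientation): joint angles nearest the present ones, or None.
- arm.snapshot(name): name is "scene" or "top" or "wrist"; returns the picture (384x512x3 uint8, red, green, blue); there is no depth.
- arm.get_calibration(name): a dict with "intrinsics" (3x3 intrinsics, pixels), "cam_to_world" (4x4, takes a point from camera to world coordinates). Camera axes: x right, y down, z forward; pixel columns grow to the right and rows downward; lengths in m; the calibration is good to about 2 mm. A picture is of the moment at which its call begins: read the wrist's pose just before it. get_calibration takes no time and is no camera call; for the wrist camera it gives the pose at the moment of the call.
A pose or a line that the arm cannot do raises arm.Unreachable and nothing moves.
- arm.sign_off(): hands the job in; it is judged then, once.
Readings, each from a call of its own:
- arm.current_t(): time.
- arm.current_joint_positions(): joint angles.
- arm.current_dq(): joint speeds.
- arm.current_tau(): joint torques, N m.
- arm.current_ee_pos(): TCP position.
- arm.current_tool_rot(): TCP orientation.
- arm.current_force(): force on the tool from outside, world axes, zero at the start.
- arm.current_torque(): the same for the moment, N m.
- arm.current_width(): finger opening in m.
- arm.current_grasp_force(): force on a finger pad.
Only numpy, scipy, OpenCV 4.12 (cv2) and the standard library are available. Lean on these libraries where they do the work, as an engineer would, in place of code of your own. Each camera call takes 0.05 s, during which the arm holds its last target. There are 200 camera calls.

## Working session

There is one attempt and no reset: what is moved stays moved. The work goes in short steps, each a Python script; the robot and the scene stay as the last script left them, time stands still between calls to the robot, and variables do not carry over. Pictures are saved under pics/ and viewed, at most 10 in all, crops included, and the job is handed in when it is done.

```bash
mkdir -p pics; ls; python3 - <<'E'
from rig import arm
import cv2,numpy as np
for n in("top","scene"):
    im=arm.snapshot(n)[:,:,::-1]; cv2.imwrite(f"pics/{n}0.png",cv2.resize(im,(800,600),interpolation=cv2.INTER_CUBIC)); c=arm.get_calibration(n); print(n,np.round(c["intrinsics"],1).tolist(),np.round(c["cam_to_world"],3).tolist())
print(arm.grip_depth,arm.current_t(),arm.current_width())
print(np.round(arm.current_tool_rot(),3))
E
```

```text
pics
top [[399.7, 0.0, 249.9], [0.0, 399.7, 189.7], [0.0, 0.0, 1.0]] [[0.023, -0.987, 0.157, 0.448], [-1.0, -0.023, 0.002, -0.016], [0.001, -0.157, -0.988, 1.057], [0.0, 0.0, 0.0, 1.0]]
scene [[436.5, 0.0, 272.5], [0.0, 436.5, 195.9], [0.0, 0.0, 1.0]] [[-0.302, 0.774, -0.557, 1.115], [0.953, 0.254, -0.164, 0.134], [0.015, -0.58, -0.814, 0.814], [0.0, 0.0, 0.0, 1.0]]
0.0188 0.1 0.09142252613798994
[[ 0.975  0.223 -0.   ]
 [ 0.223 -0.975  0.001]
 [ 0.    -0.001 -1.   ]]
```

View pics/top0.png

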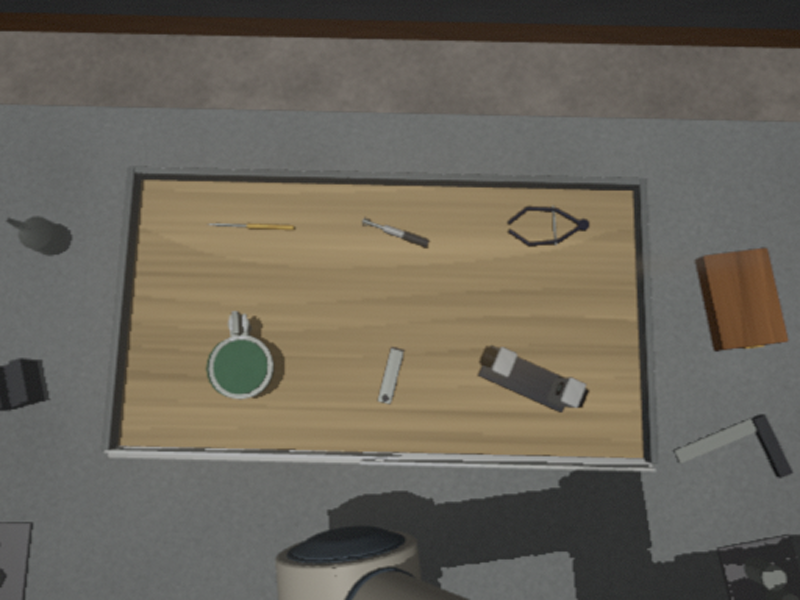

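View pics/scene0.png

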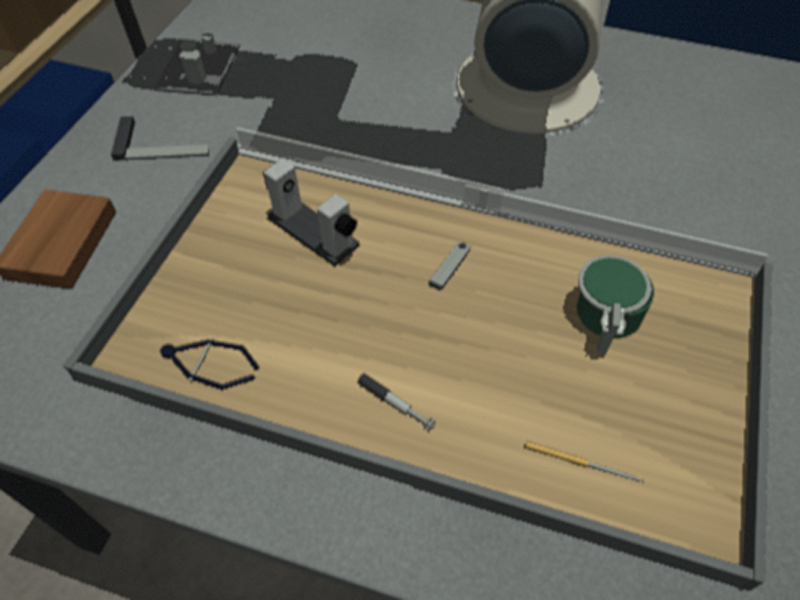

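Top view (800x600): cap at (240,366), thumb bar at about (237,323), gate towers at (503,361) and (573,393). Next I locate these coarsely and look closer with the wrist camera.

```bash
cat > h.py <<'E'
from rig import arm
import cv2,numpy as np
def ray(cal,uv,z,s=1.0,off=(0,0)):
    """world point at height z seen at pixel uv of a picture enlarged s times from crop offset off"""
    K,T=np.array(cal["intrinsics"]),np.array(cal["cam_to_world"])
    p=(np.array(uv,float)+.5)/s-.5+np.array(off)
    d=T[:3,:3]@np.linalg.solve(K,[*p,1]); return T[:3,3]+d*(z-T[2,3])/d[2]
def proj(cal,P):
    K,T=np.array(cal["intrinsics"]),np.array(cal["cam_to_world"])
    q=K@(T[:3,:3].T@(np.array(P,float)-T[:3,3])); return q[:2]/q[2]
def R(deg):
    """tool down, closing axis y along world heading deg"""
    a=np.radians(deg); y=np.array([np.cos(a),np.sin(a),0]); z=np.array([0,0,-1.]); return np.column_stack([np.cross(y,z),y,z])
E
python3 - <<'E'
from h import *
c=arm.get_calibration("top"); s=1.5625
for n,uv,z in [("cap",(240,366),.072),("bar",(237,323),.092),("towL",(504,362),.107),("towR",(573,392),.107)]: print(n,ray(c,uv,z,s).round(3))
w=np.array(arm.get_calibration("wrist")["cam_to_world"]); Rt=arm.current_tool_rot()
print("cam in tool",(Rt.T@(w[:3,3]-arm.current_ee_pos())).round(4),(Rt.T@w[:3,:3]).round(3).tolist())
E
```

```text
cap [0.488 0.22  0.072]
bar [0.554 0.224 0.092]
towL [ 0.502 -0.188  0.107]
towR [ 0.459 -0.291  0.107]
cam in tool [ 0.0806 -0.0002 -0.1715] [[0.0, -0.96, -0.281], [1.0, -0.0, 0.002], [-0.002, -0.281, 0.96]]
```

```bash
python3 - <<'E'
from h import *
import json
out={}
def look(n,p,h):
    arm.move_to(p,R(h)); c=arm.get_calibration("wrist"); im=arm.snapshot("wrist")[:,:,::-1]
    cv2.imwrite(f"pics/{n}.png",cv2.resize(im,(800,600),interpolation=cv2.INTER_CUBIC))
    out[n]={k:np.array(v).tolist() for k,v in c.items()}; print(n,arm.current_t(),np.array(arm.current_joint_positions()).round(0))
look("gate1",[.481,-.24,.26],-113)
look("cup1",[.52,.222,.26],-90)
json.dump(out,open("cal.json","w"))
E
```

```text
gate1 1.9833 [-33.  19.  86.  -0.  76.  80.]
cup1 3.725 [ 17.  21.  82.  -0.  77. 107.]
```

View pics/gate1.png

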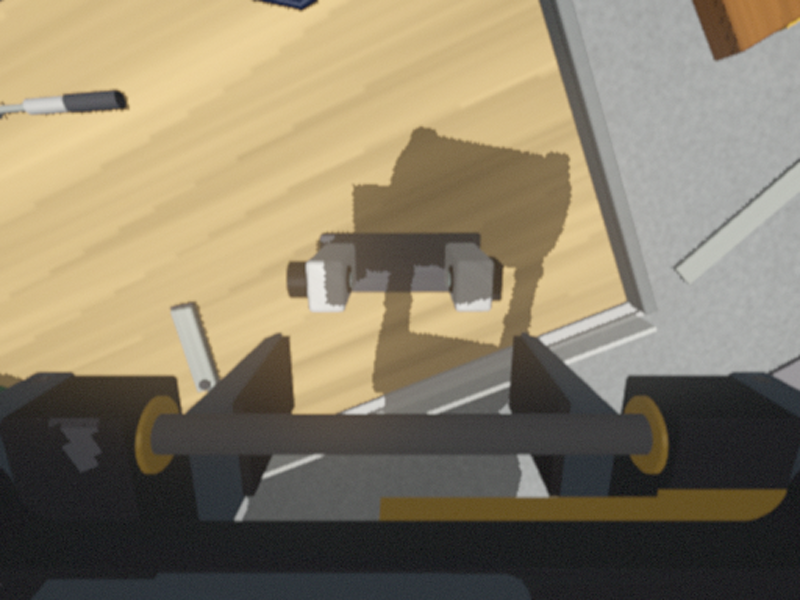

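View pics/cup1.png

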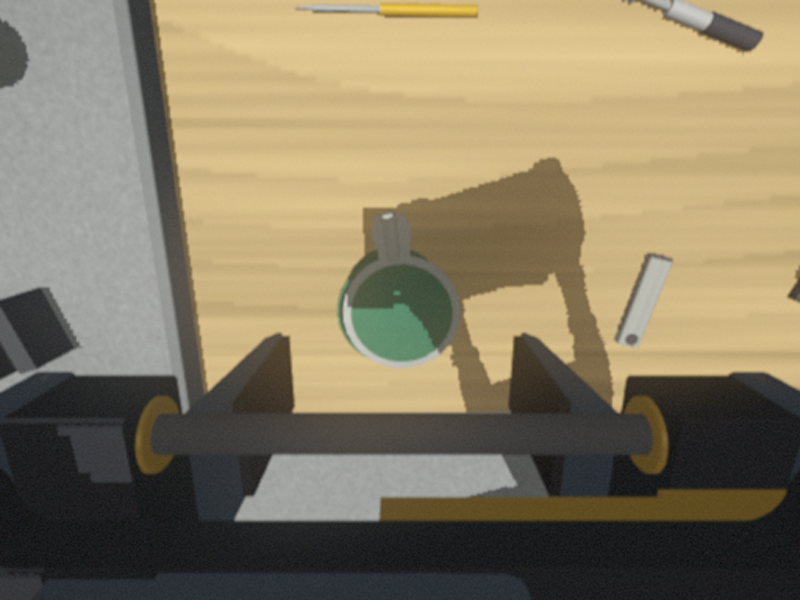

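Gate picture: the gate lies level across the image from (290,235) to (502,310). Cup picture: cap around (402,308), bar end at (389,215). Next come enlarged crops.

```bash
python3 - <<'E'
import cv2
for n,(x,y,w,h),s in [("gate1",(176,140,160,70),5),("cup1",(205,125,110,115),5)]:
    im=cv2.resize(cv2.imread(f"pics/{n}.png"),(512,384),interpolation=cv2.INTER_AREA)[y:y+h,x:x+w]
    cv2.imwrite(f"pics/{n}_crop.png",cv2.convertScaleAbs(cv2.resize(im,None,fx=s,fy=s,interpolation=cv2.INTER_CUBIC),alpha=1.5,beta=15))
E
```

```text
(no output)
```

View pics/gate1_crop.png

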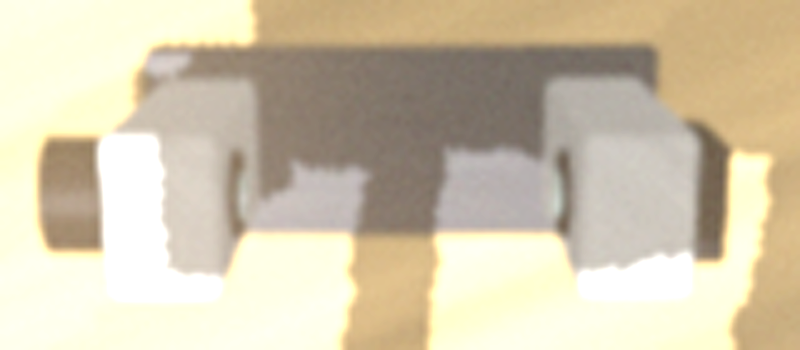

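View pics/cup1_crop.png

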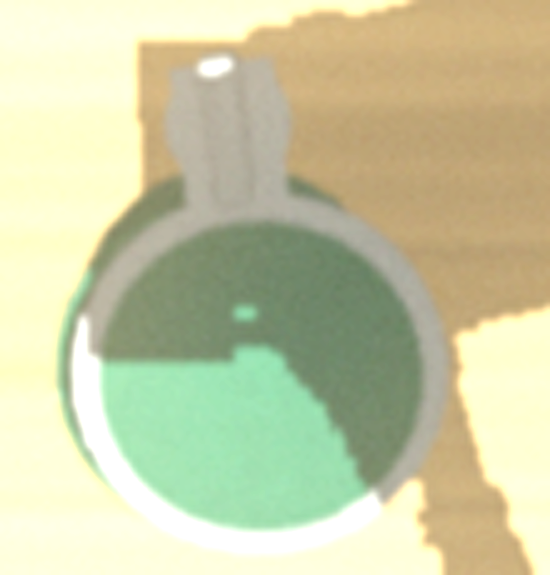

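```bash
python3 - <<'E'
from h import *
import json
cal=json.load(open("cal.json")); g,c=cal["gate1"],cal["cup1"]
f=lambda uv,z:ray(g,uv,z,5,(176,140))
T=np.array([f(p,.107) for p in[(100,133),(230,133),(108,300),(223,300),(570,133),(697,133),(578,300),(693,300)]])
print("towers",T.round(4).tolist())
L,Rr=T[:4].mean(0),T[4:].mean(0); d=L-Rr; print("gate c",((L+Rr)/2).round(4),"sep",np.hypot(*d[:2]),"head",np.degrees(np.arctan2(d[1],d[0])))
A,B=f((140,47),.018),f((657,47),.018); d=A-B; h=np.array([-d[1],d[0]])/np.hypot(*d[:2]); print("base",np.hypot(*d[:2]),np.degrees(np.arctan2(d[1],d[0])),((A+B)/2)[:2]+.028*h,((A+B)/2)[:2]-.028*h)
q=lambda uv,z:ray(c,uv,z,5,(205,125))
P=np.array([q(p,.072) for p in[(72,372),(447,372),(259,192),(259,553)]]);print("disc",P.round(4).tolist(),P.mean(0).round(4))
C=np.array([(P[0]+P[1])[0]/2,(P[0]+P[1])[1]/2]);
e=[q(p,.092) for p in[(217,62),(236,205)]]; print("bar",np.round(e,4).tolist(),np.mean(e,0),"len",np.linalg.norm(e[0]-e[1]))
print(q((200,100),.092),q((245,100),.092))
E
```

```text
towers [[0.5262, -0.1831, 0.107], [0.5144, -0.2107, 0.107], [0.4892, -0.1669, 0.107], [0.4785, -0.1921, 0.107], [0.4838, -0.2829, 0.107], [0.4723, -0.3099, 0.107], [0.4453, -0.2701, 0.107], [0.4346, -0.2954, 0.107]]
gate c [ 0.4805 -0.2389  0.107 ] sep 0.11015916137596352 head 66.98436948834491
base 0.1494902551579522 66.9934166033112 [ 0.48132112 -0.23864226] [ 0.53286688 -0.26052913]
disc [[0.4892, 0.2706, 0.072], [0.4891, 0.1714, 0.072], [0.5372, 0.2211, 0.072], [0.4371, 0.2212, 0.072]] [0.4882 0.2211 0.072 ]
bar [[0.5716, 0.2309, 0.092], [0.5376, 0.2267, 0.092]] [0.5545695  0.22880441 0.092     ] len 0.03424098458088564
[0.56271912 0.23504073 0.092     ] [0.56270796 0.22440175 0.092     ]
```

Checks pass: tower separation 110 mm, base 149.5 mm, disc 99–100 mm across, bar 34 mm long and about 67 mm from the disc centre. Gate centre is (0.481, -0.239) at heading 67°, pivot (0.5545, 0.229), bar heading about 6.6°. Next I turn the cap.

```bash
cat >> h.py <<'E'
PIV=np.array([.5545,.229])
E
python3 - <<'E'
from h import *
h0=-83.4
arm.move_to([*PIV,.13],R(h0)); arm.grip(.04); arm.move_l([*PIV,.076],R(h0),feed=.08); arm.grip(.014)
print("down",arm.current_t(),arm.current_width(),arm.current_force(),arm.current_torque())
f=lambda:(np.array(arm.current_force()).round(1),np.array(arm.current_torque()).round(2))
for a in (8,16,30,45,60,75,79,82,85,88,91,94):
    arm.move_to([*PIV,.076],R(h0+a)); F,M=f(); print(a,round(arm.current_t(),2),F,M)
    if np.abs(F).max()>15 or abs(M[2])>.6: break
E
```

```text
down 6.6333 0.014107912310448426 [ 0.21357168 -0.08548701  0.23127414] [ 0.01314657 -0.02920352 -0.0206824 ]
8 6.9 [ 0.1 -0.   0. ] [-0.03  0.   -0.02]
16 7.17 [-0.1  0.  -0.1] [ 0.19 -0.02 -0.03]
30 7.52 [-0.   1.7 -1.1] [ 0.34 -0.01 -0.02]
45 7.88 [0.5 1.8 0.4] [ 0.26 -0.02 -0.08]
60 8.25 [-1.4  1.2 -0.5] [ 0.14  0.09 -0.07]
75 8.62 [-1.1  1.4 -0.9] [ 0.22  0.18 -0.07]
79 8.87 [-2.2  1.6 -0.3] [ 0.26  0.29 -0.08]
82 9.12 [-2.9  1.7 -0.8] [ 0.26  0.34 -0.04]
85 9.37 [-3.9  2.4  0.6] [ 0.46  0.63 -0.09]
88 9.62 [-7.1  4.1  1.8] [ 0.85  1.25 -0.34]
91 9.87 [-8.   5.5  2.6] [ 0.82  1.29 -1.25]
```

```bash
python3 - <<'E'
from h import *
import json
arm.grip(.05); arm.move_l([*PIV,.14],feed=.2)
arm.move_to([.46,.222,.2],R(-90)); arm.sleep(.1)
c=arm.get_calibration("wrist"); im=arm.snapshot("wrist")[:,:,::-1]; cv2.imwrite("pics/cup2_raw.png",im)
json.dump({k:np.array(v).tolist() for k,v in c.items()},open("cal2.json","w"))
u,v=proj(c,[.488,.221,.066]); print(u,v,arm.current_t()); x,y=int(np.clip(u-80,0,352)),int(np.clip(v-75,0,264)); print(x,y)
cv2.imwrite("pics/cup2.png",cv2.convertScaleAbs(cv2.resize(im[y:y+120,x:x+160],None,fx=5,fy=5,interpolation=cv2.INTER_CUBIC),alpha=1.4,beta=15))
E
```

```text
257.3995234059428 161.57745917974538 12.7833
177 86
```

View pics/cup2.png

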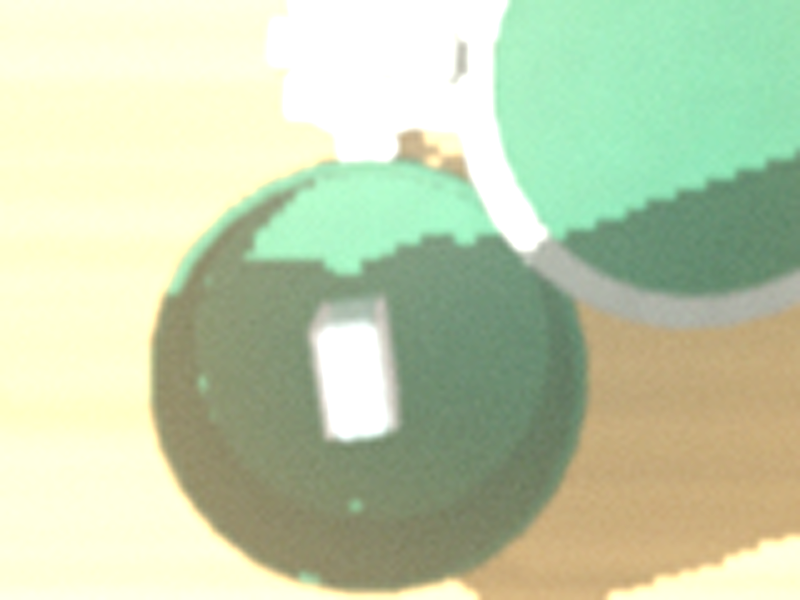

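The mouth is clear and the cell shows at about (357,375), its long axis near vertical in the image and tilted about 6°. I'll take a closer crop of the cell top.

```bash
python3 - <<'E'
import cv2
im=cv2.imread("pics/cup2_raw.png")[140:180,230:266]
cv2.imwrite("pics/cell.png",cv2.resize(im,None,fx=15,fy=15,interpolation=cv2.INTER_CUBIC))
E
```

```text
(no output)
```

View pics/cell.png

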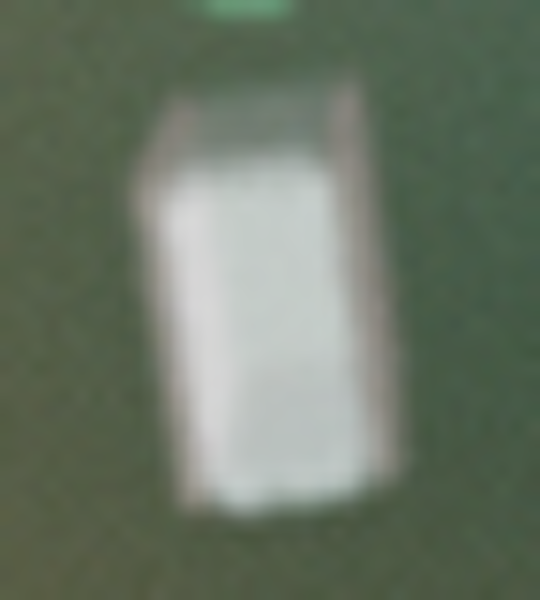

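```bash
python3 - <<'E'
from h import *
import json
c=json.load(open("cal2.json"))
Q=np.array([ray(c,p,.061,15,(230,140)) for p in[(140,188),(360,158),(402,478),(182,512)]])
n=np.linalg.norm(np.roll(Q,-1,0)-Q,axis=1); print(Q.round(4).tolist(),n.round(4)); 
d=(Q[0]+Q[1]-Q[2]-Q[3]); e=Q[1]+Q[2]-Q[0]-Q[3]; print("centre",Q.mean(0),np.degrees(np.arctan2(d[1],d[0])),np.degrees(np.arctan2(e[1],e[0])))
for n_,uv in [("L",(152,370)),("R",(587,370)),("B",(370,590)),("T",(370,160))]: print(n_,ray(c,uv,.066,5,(177,86)))
E
```

```text
[[0.4976, 0.2412, 0.061], [0.4997, 0.2252, 0.061], [0.4762, 0.2221, 0.061], [0.4736, 0.2384, 0.061]] [0.0161 0.0238 0.0165 0.0241]
centre [0.486755   0.23173489 0.061     ] 6.924042841362644 -81.61102704871091
L [0.49011048 0.27535076 0.066     ]
R [0.49017948 0.18151654 0.066     ]
B [0.44021069 0.22858201 0.066     ]
T [0.53390341 0.22812392 0.066     ]
```

```bash
python3 - <<'E'
from h import *
h=-82.5; p=[.4867,.2317]
arm.move_to([*p,.13],R(h)); arm.grip(.035); arm.move_l([*p,.022],R(h),feed=.06)
print(arm.current_t(),np.array(arm.current_force()).round(1),np.array(arm.current_torque()).round(2))
arm.grip(.022); arm.sleep(.2); arm.grip(.010); arm.sleep(.3)
print(arm.current_width(),arm.current_grasp_force(),np.array(arm.current_force()).round(1))
if arm.current_width()>.0145:
    arm.move_l([*p,.17],feed=.1); arm.sleep(.3)
    print(arm.current_width(),arm.current_grasp_force(),np.array(arm.current_force()).round(2),arm.current_t())
    arm.move_to([.481,-.2388,.19],R(-23)); arm.sleep(.3)
    im=arm.snapshot("wrist")[:,:,::-1]; cv2.imwrite("pics/hold.png",cv2.resize(im[130:384,90:422],None,fx=2.35,fy=2.35,interpolation=cv2.INTER_CUBIC))
    print(arm.current_t(),arm.current_width())
E
```

```text
15.575 [ 0.7 -0.6 -0.1] [ 0.06  0.04 -0.02]
0.016297596713360875 30.00002682209015 [ 0.  -0.7  0.1]
0.015533094579614928 29.999952614307404 [-0.1  -0.22 -0.45] 18.6917
20.8083 0.015830075797970338
```

View pics/hold.png

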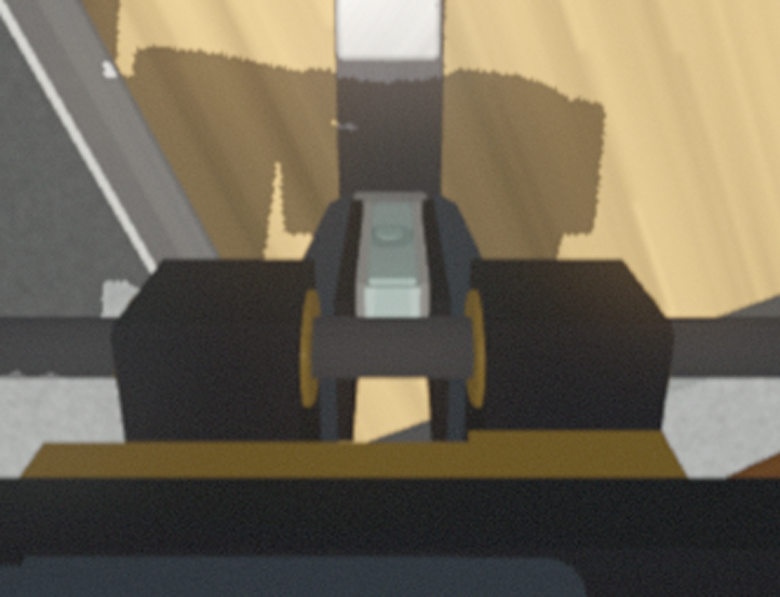

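The cell is held square between the pads. Its clear front face runs from the bottom edge (390,195) to the top edge (393,283). I'll check its offset in the tool frame.

```bash
python3 - <<'E'
from h import *
c=arm.get_calibration("wrist"); p=np.array(arm.current_ee_pos()); Rt=arm.current_tool_rot()
for n,uv,z in[("top",(392,283),p[2]+.039),("bot",(391,194),p[2]-.011)]:
    print(n,((Rt.T@(ray(c,uv,z,2.35,(90,130))-p))*1e3).round(1))
E
```

```text
top [ 11.4   0.8 -39. ]
bot [13.8  0.5 11. ]
```

```bash
python3 - <<'E'
from h import *
import json
c=json.load(open("cal2.json")); a=np.radians(7.5); u=np.array([np.cos(a),np.sin(a)])
for n,ps,z in[("top",[(140,188),(360,158)],.061),("bot",[(180,95),(352,82)],.011)]:
    m=np.mean([ray(c,p,z,15,(230,140)) for p in ps],0)[:2]; print(n,(m-[.4867,.2317])@u*1e3)
E
```

```text
top 12.037790320722763
bot 12.366496657812732
```

```bash
python3 - <<'E'
from h import *
c=arm.get_calibration("wrist"); p=np.array(arm.current_ee_pos()); Rt=np.array(arm.current_tool_rot())
im=arm.snapshot("wrist").astype(float)
cv2.imwrite("pics/hold_raw.png",im[:,:,::-1].astype(np.uint8))
g=im[205:268,252:262].mean((1,2)); print([(205+i,int(x)) for i,x in enumerate(g)])
def pr(x,z): return proj(c,p+Rt@[x,0,z])
for pitch in(0,1,2,3):
    a=np.radians(pitch); print(pitch,[pr(x*np.cos(a)-z*np.sin(a)*-1, z*np.cos(a)).round(1).tolist() for x,z in((.0125,-.039),(.0125,.011),(-.0125,-.039))])
E
```

```text
[(205, 67), (206, 67), (207, 65), (208, 65), (209, 64), (210, 69), (211, 89), (212, 108), (213, 111), (214, 112), (215, 117), (216, 123), (217, 129), (218, 131), (219, 131), (220, 132), (221, 132), (222, 131), (223, 131), (224, 130), (225, 127), (226, 125), (227, 126), (228, 128), (229, 130), (230, 135), (231, 132), (232, 122), (233, 118), (234, 121), (235, 127), (236, 130), (237, 131), (238, 131), (239, 131), (240, 131), (241, 133), (242, 133), (243, 134), (244, 134), (245, 133), (246, 133), (247, 138), (248, 158), (249, 175), (250, 173), (251, 164), (252, 166), (253, 180), (254, 183), (255, 182), (256, 182), (257, 182), (258, 182), (259, 182), (260, 182), (261, 182), (262, 183), (263, 180), (264, 157), (265, 98), (266, 62), (267, 65)]
0 [[255.0, 248.1], [255.3, 214.1], [255.1, 290.2]]
1 [[255.0, 249.3], [255.3, 213.9], [255.1, 291.3]]
2 [[255.0, 250.5], [255.3, 213.6], [255.1, 292.3]]
3 [[255.0, 251.7], [255.3, 213.4], [255.1, 293.4]]
```

```bash
python3 - <<'E'
from h import *
c=arm.get_calibration("wrist"); p=np.array(arm.current_ee_pos()); Rt=np.array(arm.current_tool_rot())
for q in[(.016,.012,0),(.016,-.012,0),(.016,-.0215,0),(.0125,.008,.011),(.0125,.008,-.039)]: print(q,proj(c,p+Rt@q).round(1))
im=cv2.imread("pics/hold_raw.png")[195:270,225:290]
im=cv2.convertScaleAbs(im,alpha=1.6,beta=20); cv2.imwrite("pics/hold_crop.png",cv2.resize(im,None,fx=8,fy=8,interpolation=cv2.INTER_NEAREST))
E
```

```text
(0.016, 0.012, 0) [274. 215.]
(0.016, -0.012, 0) [236.6 215. ]
(0.016, -0.0215, 0) [221.8 215. ]
(0.0125, 0.008, 0.011) [267.  214.1]
(0.0125, 0.008, -0.039) [270.6 248.1]
```

View pics/hold_crop.png

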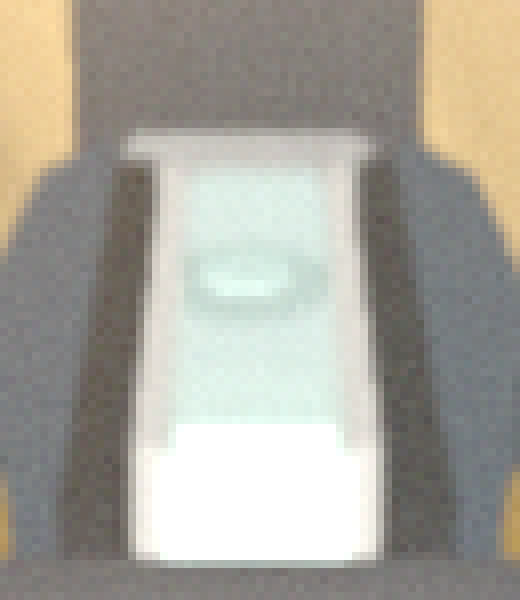

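The pad tips (predicted v=215, seen 215) and the cell's top edge (248.1 against 248) agree, so the cell sits upright and centred in the tool. Sideways, though, the camera is about 2 px off, which would bias my gate position by 1–2 mm along the light path. I'll re-check the gate from this new heading, with its x now along image rows.

```bash
python3 - <<'E'
from h import *
a=np.radians(67); gx=np.array([np.cos(a),np.sin(a),0]); gy=np.array([-gx[1],gx[0],0]); G=np.array([.481,-.2388,0])
def prof(n,p):
    arm.move_to(p,R(-23)); arm.sleep(.2); c=arm.get_calibration("wrist"); im=cv2.cvtColor(arm.snapshot("wrist"),cv2.COLOR_RGB2GRAY).astype(float); cv2.imwrite(f"pics/{n}.png",im)
    print(n,arm.current_t())
    for x,z in((.070,.107),(.042,.107),(.042,.018),(-.042,.107),(-.07,.107)): print(x,proj(c,G+gx*x+[0,0,z]).round(1), [proj(c,G+gx*x+gy*s+[0,0,z]).round(1)[0] for s in(.02,-.02)])
    return c,im
c,im=prof("g3",G-gx*.085+[0,0,.24])
u=int(proj(c,G+[0,0,.107])[0])
g=im[:,u-12:u+13].mean(1); d=np.diff(cv2.GaussianBlur(g[:,None],(1,3),0)[:,0])
print([(i+.5,round(float(d[i]),0)) for i in range(0,270) if abs(d[i])>6 ])
for x in(.056,-.056):
    v=int(proj(c,G+gx*x+[0,0,.107])[1]); r=im[v-4:v+5].mean(0); d=np.diff(r); print("row",v,[(i+.5,round(float(d[i]))) for i in range(180,335) if abs(d[i])>10])
E
```

```text
g3 21.5833
0.07 [256.3  29.7] [np.float64(235.2), np.float64(277.3)]
0.042 [256.2  61.8] [np.float64(235.8), np.float64(276.7)]
0.042 [256.3  73.2] [np.float64(240.7), np.float64(271.9)]
-0.042 [256.2 148. ] [np.float64(237.3), np.float64(275.0)]
-0.07 [256.1 173.9] [np.float64(237.8), np.float64(274.5)]
[(11.5, -20.0), (12.5, -39.0), (13.5, -43.0), (14.5, -27.0), (15.5, -10.0), (28.5, 18.0), (29.5, 46.0), (30.5, 57.0), (31.5, 40.0), (32.5, 19.0), (33.5, 7.0), (58.5, -10.0), (59.5, -19.0), (60.5, -29.0), (61.5, -34.0), (62.5, -29.0), (63.5, -20.0), (64.5, -14.0), (66.5, 9.0), (67.5, 10.0), (72.5, -10.0), (73.5, -13.0), (74.5, -6.0), (80.5, 9.0), (81.5, 14.0), (82.5, 12.0), (142.5, -6.0), (143.5, -10.0), (144.5, -7.0), (145.5, 6.0), (146.5, 19.0), (147.5, 28.0), (148.5, 31.0), (149.5, 24.0), (150.5, 13.0), (154.5, -7.0), (155.5, -12.0), (156.5, -17.0), (157.5, -19.0), (158.5, -19.0), (159.5, -13.0), (172.5, -15.0), (173.5, -21.0), (174.5, -16.0), (179.5, 16.0), (180.5, 19.0), (181.5, 11.0), (246.5, 7.0), (247.5, 13.0), (248.5, 11.0), (252.5, 9.0), (263.5, -27.0), (264.5, -46.0), (265.5, -34.0), (266.5, -8.0)]
row 45 [(233.5, -23), (235.5, 35), (236.5, 24), (237.5, 14), (273.5, -15), (274.5, -24), (275.5, -34), (277.5, 20), (278.5, 16)]
row 161 [(214.5, 20), (215.5, 17), (235.5, -14), (237.5, 19), (259.5, 11), (272.5, -11), (273.5, -29), (274.5, -28), (276.5, 22)][ WARN:0@0.361] global loadsave.cpp:1063 imwrite_ Unsupported depth image for selected encoder is fallbacked to CV_8U.
```

Edges fit within about 0.5 px, so the gate's x is confirmed. Comparing cell and gate in the same view calls for about -1.1 mm along tool y. I'll apply that and insert.

```bash
python3 - <<'E'
from h import *
p=[.480,-.2384]
arm.move_to([*p,.19],R(-23)); arm.move_l([*p,.067],R(-23),feed=.06); arm.sleep(1)
print(arm.current_t(),np.array(arm.current_ee_pos()).round(4),arm.current_width(),arm.current_grasp_force(),np.array(arm.current_force()).round(2))
# check the cell against pads again and that the cap stayed open
c=arm.get_calibration("wrist"); im=arm.snapshot("wrist").astype(float); P=np.array(arm.current_ee_pos()); Rt=np.array(arm.current_tool_rot())
g=im[205:268,252:262].mean((1,2)); d=np.diff(g); print([(205.5+i,int(x)) for i,x in enumerate(d) if abs(x)>9])
print([proj(c,P+Rt@q)[1].round(1) for q in((.0125,0,-.039),(.0125,0,.011))])
E
```

```text
25.2583 [ 0.48   -0.2384  0.067 ] 0.016109520842847082 29.999925792217255 [-0.24 -0.23 -1.57]
[(214.5, 10), (215.5, 17), (216.5, 12), (247.5, 22), (248.5, 18), (250.5, -11), (252.5, 13), (263.5, -23), (264.5, -60), (265.5, -36)]
[np.float64(248.1), np.float64(214.1)]
```

```bash
python3 - <<'E'
from rig import arm
print(arm.current_force(),arm.current_dq()); print(arm.sign_off())
E
```

```text
[ 0.47594026 -1.4362694  -0.58549885] [-0.03993071 -0.04758248  0.04584192  0.05487122  0.04847453  0.02942065]
the job is handed in; nothing more can be done
None
```

The job is handed in at about 25 s: the cap is turned to its stop, and the cell is held upright and still by its frosted faces in the middle of the light gate, centred to about 1 mm by my measurements.

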